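# Pin the swing arm into its clevis

### The arm

A 6-joint arm with a two-finger parallel gripper is mounted at the origin on the work surface. World frame = base frame: x ahead of the robot, y to its left, z up, the work surface at z = 0. Lengths are in m, angles in degrees, forces in N, time in s.
With the tool pointing down it reaches from about 0.25 to 0.725 m from the base axis. Payload 9.7 kg.
Tool frame: the origin (TCP) lies at the very end of the fingers, on their centre line; the grasp point (between the pads) lies 19 mm behind it (bot.grip_point_offset is the distance from the TCP to the grasp point, in m); y points along the fingers, x is the direction in which the jaws open and shut, and the axes are right-handed (so a half turn about y gives the same grasp; the last joint's range is limited). The gripper opens to 85 mm and grips with 20 to 120 N. Pads are 22 mm wide; open, the fingers measure 114 mm over their backs; the gripper's body (76 mm by 85 mm) begins 54 mm behind the grasp point. The pads swing forward as they close: fully open they stand 13 mm farther back than shut.
Start: joints at [-67.208, 4.979, 10.078, 95.1, 0, 90], TCP at [0.213, -0.507, 0.231] pointing down, gripper open.
Joint ranges: [-179.16, 179.16], [-48.56, 103.87], [-65.8, 70.77], [-126.05, 130.52], [-82.76, 87.17], [-180, 180]. Speed limits (degrees/s): [127.2, 127.2, 147.25, 180, 180, 180].

### API

Orientations are given as [roll, pitch, yaw] about the fixed x, y, z axes, in that order (R = Rz(yaw) Ry(pitch) Rx(roll)).
In Python, from workcell import bot gives the robot as it stands.
- The arm moves only by the shell command python3 -m inch 'ROWS' [FORCE]. ROWS is JSON, a list of rows, each a list of 3 entries, a list of its own where there are three numbers: the shift along the tool's x, y, z in mm, then the turn, a rotation vector about the tool's x, y, z in rad, then the finger opening in mm, from 0 to 85.4. In form: [[[x, y, z], [ax, ay, az], grip], ...]. A call has 1 to 20 rows; each row is the pose to reach, as a shift and turn from the pose measured when the call began, along the tool's axes at that moment; what a row does not reach only later rows make up. A row lasts 1/10 s, in which the tool goes at most 50 mm and 8.59 degrees, less where a joint would pass 70% of its speed; a pose out of reach is approached as far as the arm can. A call with a gripper value outside its range is refused whole. The fingers move at their own pace and stop on an object; FORCE is the grip in N (left out, the last holds). Time passes only in rows, so rows that repeat a pose let the fingers close. It gives the time, the measured TCP pose, the force and the opening at its end, in the units of the state.
- bot.get_obs(): the state, without advancing time (a new reading comes with each control period).
- bot.camera(name): name is "side" or "top"; returns a dict with "frame" (420x560x3 uint8, red, green, blue), "mtx" (3x3 intrinsics, pixels), "origin" and "orientation" of the camera in the world. Camera axes: x right, y down, z forward; pixel columns grow to the right and rows downward; lengths in m; the calibration is good to about 2 mm. A picture is of the moment at which its call begins. There is no depth.
- bot.job_done(): hands the job in, once; it reports no verdict.
Trained networks look in a picture, given as the dict that the camera call returned (one of the last four; its "shot" number tells which), for a name from the list of things; names that differ only in an ending like _2 or _b are one class to them, and where a whole thing is asked for, a point or a joint stands for the part that bears it (a point fixed in the world has none). Each returns a list of dicts, best first, with "confidence" (0 to 1); they miss things now and then, are a little off and sometimes report something else, mostly with a low value. They report only what shows in the picture. A call takes as long as a camera call. They do not tell look-alikes from the thing itself.
- bot.search_frame(picture, name): "box" ([left, top, right, bottom] in pixels, round what is visible of it).
- bot.cut_out(picture, name): "region" (420x560 bool, what is visible of it) and "box" ([left, top, right, bottom] in pixels, round what is visible of it).
The state is a dict: "time": time; "q": joint angles; "qd": joint speeds; "joint_efforts": joint torques, N m; "ee_pos": TCP position; "tcp_rot": TCP orientation; "wrist_force": force on the tool from outside, world axes, zero at the start; "torque": the same for the moment, N m; "opening": finger opening in m.
Only numpy, scipy, OpenCV 4.12 (cv2) and the standard library are available. Lean on these libraries where they do the work, as an engineer would, in place of code of your own. Each camera call takes 0.05 s, during which the arm holds its last target. There are 200 camera calls.

### The job

Take the long steel pin out of the wooden rack and thread it down through the upper ear of the clevis, the eye of the swing arm between the ears and the lower ear, until its collar sits flat on the upper ear, then let go. Nobody has measured where the clevis is clamped along its slots, so feel for the hole with the pin's tip and press only gently: never hard enough to mark the steel. Leave the short pin in the rack and the other things on the bench where they are.

Things in the scene. Friction and masses are not known exactly. Their poses are not given: they have to be found in the camera images.
- mount: Wooden board 300 x 150 x 10 mm screwed to the bench; origin at the centre of its underside, z up, x along its length. On it a dark steel plate (270 x 100 x 8 mm) with slots across, clamped by two bolts; it cannot be shifted by hand. Near its -x end the plate carries a clevis: two level steel ears one above the other, joined by an upright web, its top 88 mm above the bench, on their -x side.
- ear_ref (a point): Reference point on the board (board's axes), level with the upper ear's top, 88 mm above the board's underside. The plate with ears and arm may be clamped anywhere along its slots: the ear's hole lies straight in +y of this point, between 6 and 42 mm from it (no error in x). Each ear is 64 mm (x) by 100 mm (y), 10 mm thick, with a vertical 14 mm hole in its middle.
- eye_ref (a point): Point on the board, 20 mm below ear_ref, level with the top face of the swing arm's eye. Arm: steel, 10 mm thick, 28 mm wide, eye end 44 x 44 mm with a 15 mm hole, on a pivot 150 mm away to +x. It shifts with the ears, and its eye also stands up to 3 mm off the ear holes' line in y. It turns stiffly (2 to 3 N at the eye) and stays put; a pin's tapered tip pushes it into line.
- low_ref (a point): Point on the board, 40 mm below ear_ref, level with the top of the lower ear. The lower ear is like the upper one and its 14 mm hole is exactly below the upper hole. Below it 20 mm are free down to the plate.
- long_pin: The pin to use: steel, about 140 g, upright; origin at the centre of its tip, z up. Round 12 mm shank 62 mm long, its lowest 4 mm tapering to 8.5 mm; then a collar 26 mm across, 4 mm thick; above it a square grip head 18 x 18 mm, 34 mm high, its flats square to the pin's x and y. It stands loosely on its tip, 10 mm above the bench, in a rack hole; its collar is 32 mm above the rack's top.
- long_pin_collar (a point): On the long pin's axis at the underside of its collar, 62 mm above the tip; axes as the pin's.
- short_pin: Same shape as the long pin but with a shank only 40 mm long (collar only 10 mm clear above the rack); too short for this job. Origin at its tip. Stands in the other rack hole, 80 mm from the long one; which hole is which varies.
- rack: Light wooden block 60 x 170 x 40 mm fixed to the bench, origin at the centre of its underside, z up, y along its length; two vertical 14 mm holes 30 mm deep on its middle line, at y = -40 and +40 mm.
- can: Closed grey can, 60 mm diameter, 150 mm high, origin under its centre; bystander.
- tin: Small open steel tray, 90 x 70 x 40 mm, origin under its centre; bystander.
- wrench: Steel wrench, 180 mm long, lying flat on the bench; bystander.
Not all that is in view belongs to the job. Leave any orange look-alike of the long_pin alone.

How it is judged (in metres and radians):
On the way, in this order (a step that is already met when the one before it is completed fails the run):
1. the long pin is lifted clear of the rack (height (world z) of long_pin above 0.05 m), for 0.1 s.
2. the pin's tip is in the upper ear's hole (z of long_pin in the frame of ear_ref below -0.006 m and x of long_pin in the frame of ear_ref between -0.006 and 0.006 m and y of long_pin in the frame of ear_ref between 0.002 and 0.046 m), for 0.1 s.
At the end, for the whole second after the job is handed in: the long pin hangs upright (within 0.07 rad) through both ears and the arm's eye with its collar's underside within 2 mm of the upper ear's top, released and at rest (z of long_pin_collar in the frame of ear_ref between -0.003 and 0.002 m and x of long_pin_collar in the frame of ear_ref between -0.005 and 0.005 m and y of long_pin_collar in the frame of ear_ref between 0.002 and 0.046 m and angle between the z axis of long_pin and the z axis of ear_ref, either way round below 0.07 rad and linear speed of long_pin below 0.02 m/s); the robot touches nothing.
It fails at once if the pin is pressed on the clevis, arm or mount with more than 40 N (contact force between long_pin and mount above 40 N).
It fails at once if the robot itself pushes on the mount, clevis or arm with more than 40 N (contact force between the arm and mount above 40 N).
It fails at once if the fingers push on the mount, clevis or arm with more than 40 N (contact force between the fingers and mount above 40 N).
It fails at once if the short pin is moved by more than 15 mm (distance of short_pin from where it was at the start of the episode above 0.015 m).
It fails at once if the can, tray or wrench is moved by more than 30 mm (distance of any of can, tin, wrench from where it was at the start of the episode above 0.03 m).
It also fails if it takes over 72 s, if anything falls off the work surface, if the arm or the gripper's body presses on something with over 40 N, if the wrist force passes 120 N, or if a joint passes its speed limit or range.

## Working session

There is one attempt and no reset: what is moved stays moved. The work goes in short steps, Python scripts to look and compute and a shell command to move; the robot and the scene stay as the last step left them, time stands still between calls to the robot, and variables do not carry over. Pictures are saved under pics/ and viewed, about 8 in all and at most 12, crops included, and the job is handed in when it is done.

```bash
mkdir -p pics; ls; cat > h.py <<'E'
import numpy as np,cv2
from workcell import bot
from scipy.spatial.transform import Rotation as R
def Rm(o):
    o=np.array(o,float)
    return o if o.shape==(3,3) else R.from_euler('xyz',o,degrees=True).as_matrix()
def ray(c,u,v):
    d=Rm(c['orientation'])@np.linalg.inv(c['mtx'])@[u,v,1.]
    return np.array(c['origin']),d
def atz(c,u,v,z):
    o,d=ray(c,u,v); return o+d*(z-o[2])/d[2]
def proj(c,P):
    p=(np.array(P)-c['origin'])@Rm(c['orientation'])@np.array(c['mtx']).T
    return p[...,:2]/p[...,2:]
E
python3 - <<'E'
from h import *
print(bot.get_obs())
for n in('top','side'):
    c=bot.camera(n); cv2.imwrite(f'pics/{n}0.png',c['frame'][:,:,::-1])
    print(n,c['origin'],c['orientation'],c['mtx'])
    for k in('mount','long_pin','short_pin','rack','can','tin','wrench'):
        for r in bot.search_frame(c,k)[:3]: print(k,np.round(r['box']),round(r['confidence'],2))
E
```

```text
pics
{'time': 0.0, 'q': array([-6.72079253e+01,  5.01036485e+00,  1.00325768e+01,  9.50995227e+01,
        4.87820917e-05,  8.99999516e+01]), 'qd': array([-0.00487225,  0.07726528, -0.00431917, -0.00403806,  0.04242911,
       -0.04050812]), 'joint_efforts': array([ 3.45096400e-03, -5.20390248e+01,  4.64800608e+01,  1.65191473e-02,
        7.65017830e-05, -2.50107161e-05]), 'ee_pos': array([ 0.21297012, -0.50683152,  0.23057331]), 'tcp_rot': array([-8.99999512e+01,  7.73107485e-02, -6.72078769e+01]), 'wrist_force': array([ 0.86234944, -0.56051107, -0.39713396]), 'torque': array([0.05154726, 0.01531107, 0.00400024]), 'opening': 0.085355651161418}
top [ 0.48556432 -0.059594    1.07185078] [-173.88166698   -0.71593816  -91.36287198] [[407.86619717   0.         282.52165443]
 [  0.         407.86619717 207.37517879]
 [  0.           0.           1.        ]]
mount [248. 133. 333. 252.] 0.69
mount [400. 217. 419. 286.] 0.65
long_pin [154. 266. 171. 272.] 0.62
long_pin [146. 226. 162. 239.] 0.61
long_pin [144. 192. 162. 202.] 0.53
short_pin [182. 227. 194. 238.] 0.51
rack [139. 219. 209. 244.] 0.92
can [384. 155. 427. 191.] 0.76
can [188. 124. 224. 162.] 0.28
tin [191. 124. 226. 164.] 0.66
wrench [397. 216. 418. 282.] 0.91
side [0.19887426 0.66061291 0.88697658] [-134.15886939    1.24328948 -151.07191108] [[473.68543358   0.         287.97943186]
 [  0.         473.68543358 208.41782969]
 [  0.           0.           1.        ]]
mount [230. 178. 351. 266.] 0.57
long_pin [286. 318. 298. 346.] 0.76
long_pin [208. 290. 218. 323.] 0.72
long_pin [241. 298. 256. 326.] 0.69
short_pin [266. 280. 274. 306.] 0.67
rack [226. 283. 293. 356.] 0.95
can [314. 108. 337. 165.] 0.61
tin [171. 233. 221. 275.] 0.73
wrench [358. 161. 415. 179.] 0.94
```

```bash
python3 - <<'E'
import cv2
a=cv2.imread('pics/top0.png')[110:310,120:440]; b=cv2.imread('pics/side0.png')[90:370,150:430]
cv2.imwrite('pics/a.png',cv2.resize(a,None,fx=2.5,fy=2.5,interpolation=2))
cv2.imwrite('pics/b.png',cv2.resize(b,(600,600),interpolation=2))
E
```

```text
(no output)
```

View pics/a.png

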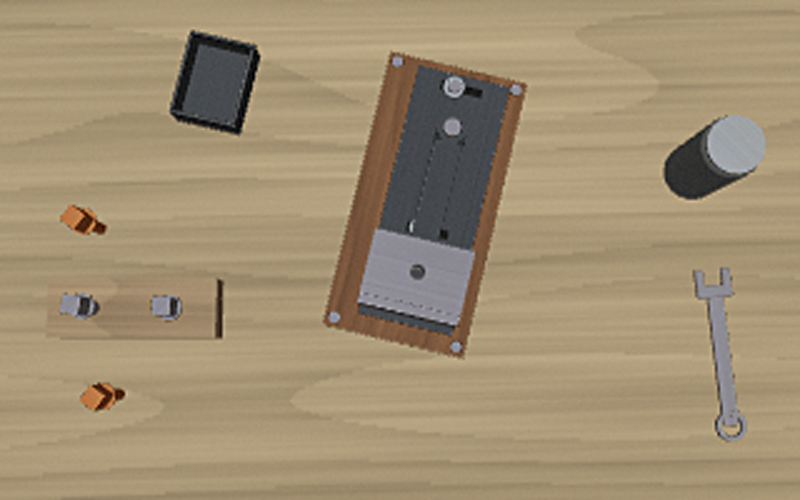

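View pics/b.png

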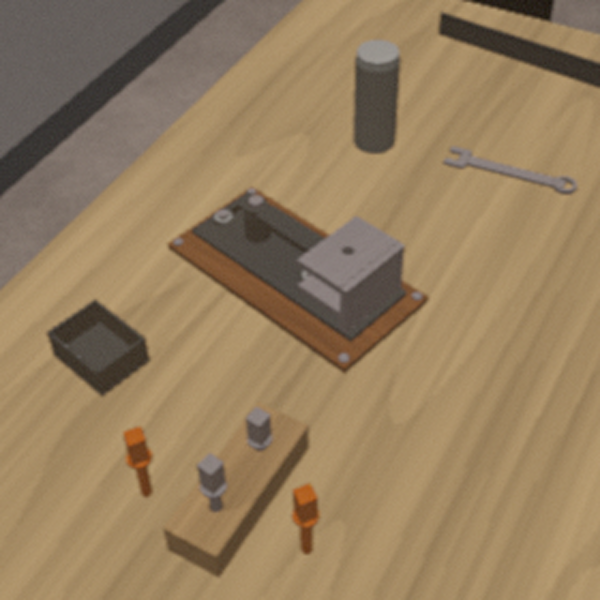

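The top crop shows the hole in the ear at about full-image pixel (287,218). The long pin is the left one at about (150,232), taller in the side view at about (249,318). The short pin is at about (186,233), and there are two orange decoys beside the rack.

```bash
cat > m.py <<'E'
from h import *
from scipy.optimize import least_squares, minimize
cs={n:bot.camera(n) for n in('top','side')}
S=8
def render(c,x,y,yaw,z0=.01,bottom=.04):
    im=np.zeros((420*S,560*S),np.uint8) if False else None
    Rz=R.from_euler('z',yaw).as_matrix()
    t=np.linspace(0,2*np.pi,24,endpoint=False); parts=[]
    for r,a,b in((.006,bottom,z0+.062),(.013,z0+.062,z0+.066)):
        parts.append([[r*np.cos(k),r*np.sin(k),z] for k in t for z in(a,b)])
    parts.append([[i*.009,j*.009,z] for i in(-1,1) for j in(-1,1) for z in(z0+.066,z0+.1)])
    return [cv2.convexHull(proj(c,np.array(p)@Rz.T+[x,y,0]).astype(np.float32)) for p in parts]
def soft(c,box,*a,**k):
    l,t,w,h=box; im=np.zeros((h*S,w*S),np.uint8)
    for p in render(c,*a,**k): cv2.fillConvexPoly(im,np.int32(np.round(((p-[l,t])*S+S/2))),255)
    return cv2.resize(im,(w,h),interpolation=cv2.INTER_AREA)/255.
E
python3 - <<'E'
from m import *
obs={}
for n,c in cs.items():
    rs=bot.cut_out(c,'long_pin'); print(n,[(np.round(r['box']),round(r['confidence'],2)) for r in rs])
    tgt={'top':(153,232),'side':(249,312)}[n]
    r=min(rs,key=lambda r:np.hypot((r['box'][0]+r['box'][2])/2-tgt[0],(r['box'][1]+r['box'][3])/2-tgt[1]))
    l,t=int(r['box'][0])-8,int(r['box'][1])-8; b=(l,t,36,48); obs[n]=(b,r['region'][t:t+48,l:l+36].astype(float))
p0=atz(cs['top'],150,232,.11)[:2]; print(p0)
def cost(p,names=('top','side')): return sum(((soft(cs[n],obs[n][0],*p)-obs[n][1])**2).sum() for n in names)
best=None
for yaw in np.radians(np.arange(-45,45,7.5)):
    m=minimize(cost,[*p0,yaw],method='Nelder-Mead',options=dict(initial_simplex=[[*p0,yaw],[p0[0]+.006,p0[1],yaw],[p0[0],p0[1]+.006,yaw],[*p0,yaw+.15]],xatol=1e-4,fatol=.01))
    print(round(np.degrees(m.x[2]),1),np.round(m.x[:2],4),round(m.fun,2))
# hole & screws
u=np.array
f=lambda x,y:(120+x/2.5-.3,110+y/2.5-.3)
ht=f(418,271); hs=(150+348*280/600-.3,90+251*280/600-.3)
print('hole',ht,hs,atz(cs['top'],*ht,.088),atz(cs['side'],*hs,.088))
sc=[atz(cs['top'],*f(*q),.012)[:2] for q in((335,317),(457,347),(517,90),(397,61))]
print(np.round(sc,4)); 
for a,b in((0,3),(1,2)): d=sc[b]-sc[a]; print('yaw',np.degrees(np.arctan2(d[1],d[0])),np.linalg.norm(d))
print('centre',np.mean(sc,0))
for n,k in((n,k) for n in cs for k in('mount','can','tin','wrench')): pass
o=[ [139,219],[209,219],[209,244],[139,244]]
print('rack',[np.round(atz(cs['top'],*q,.04)[:2],3) for q in o])
# edges of ear top: corner pixels
for q in((378,229),(476,250),(357,300)): print(np.round(atz(cs['top'],*f(*q),.088),4))
E
```

```text
top [(array([144., 192., 160., 202.]), 0.66), (array([147., 228., 165., 239.]), 0.49)]
side [(array([287., 318., 300., 344.]), 0.82), (array([207., 288., 221., 324.]), 0.6)]
[0.53722967 0.2383173 ]
-48.2 [0.5387 0.2421] 291.97
-41.1 [0.5384 0.2422] 291.89
-33.6 [0.5384 0.2423] 292.13
-17.1 [0.5385 0.2429] 290.02
-15.8 [0.5384 0.2431] 289.58
-10.3 [0.5385 0.2431] 288.82
3.5 [0.5388 0.2428] 288.52
8.5 [0.5388 0.2422] 289.92
19.7 [0.5386 0.2423] 291.01
27.9 [0.5386 0.2419] 290.91
30.7 [0.5386 0.2421] 291.07
42.3 [0.5386 0.2419] 291.82
hole (286.9, 218.1) (312.09999999999997, 206.83333333333331) [ 0.56438204 -0.08436509  0.088     ] [ 0.56293949 -0.08329454  0.088     ]
[[ 0.5246  0.0009]
 [ 0.4907 -0.1247]
 [ 0.7612 -0.1964]
 [ 0.7954 -0.0695]]
yaw -14.582343519770395 0.2797756913946652
yaw -14.859861487548628 0.27984273407312066
centre [ 0.64297105 -0.09741406]
rack [array([0.574, 0.288]), array([0.57 , 0.112]), array([0.507, 0.112]), array([0.512, 0.287])]
[ 0.6062 -0.0465  0.088 ]
[ 0.5835 -0.1412  0.088 ]
[ 0.5377 -0.0249  0.088 ]
```

```bash
python3 - <<'E'
from m import *
obs={};crops=[]
for n,b in(('top',(140,216,34,32)),('side',(234,288,32,46))):
    l,t,w,h=b; I=cs[n]['frame'][t:t+h,l:l+w].astype(float)
    sat=(I.max(2)-I.min(2))/(I.max(2)+1)
    m=np.clip((.30-sat)/.15,0,1); 
    k,lab,st,_=cv2.connectedComponentsWithStats((m>.5).astype(np.uint8)); i=1+np.argmax(st[1:,4]); print(n,st[1:])
    keep=cv2.dilate((lab==i).astype(np.uint8),np.ones((3,3))); obs[n]=(b,m*keep)
p0=np.array([.541,.241])
def cost(p,names=('top','side')): return sum(((soft(cs[n],obs[n][0],*p)-obs[n][1])**2).sum() for n in names)
res=[]
for names in(('top','side'),('top',),('side',)):
  for yaw in np.radians(np.arange(-45,45,10)):
    m=minimize(cost,[*p0,yaw],(names,),method='Nelder-Mead',options=dict(initial_simplex=[[*p0,yaw],[p0[0]+.006,p0[1],yaw],[p0[0],p0[1]+.006,yaw],[*p0,yaw+.15]],xatol=1e-4,fatol=.01))
    res.append((m.fun,m.x)); 
    if len(names)==2 or m.fun<1.02*min(r[0] for r in res): print(names,round(np.degrees(m.x[2]),1),np.round(m.x[:2],4),round(m.fun,2))
  if len(names)==2: B=min(res,key=lambda r:r[0])[1]
  res=[]
ims=[]
for n in cs:
    l,t,w,h=obs[n][0]; I=cv2.resize(np.ascontiguousarray(cs[n]['frame'][t:t+h,l:l+w,::-1]),None,fx=11,fy=11,interpolation=cv2.INTER_CUBIC)
    for p in render(cs[n],*B): cv2.polylines(I,[np.int32((p-[l,t]+.5)*11)],True,(0,255,0),1)
    ims.append(cv2.copyMakeBorder(I,0,510-I.shape[0],0,0,0))
cv2.imwrite('pics/c.png',np.hstack(ims))
# hole centroid
for n,(u,v) in(('top',(287,218)),('side',(312,207))):
    g=cv2.cvtColor(cs[n]['frame'],cv2.COLOR_RGB2GRAY)[v-6:v+7,u-6:u+7].astype(float)
    w=np.clip(np.median(g)-15-g,0,None); yy,xx=np.mgrid[-6:7,-6:7]
    p=u+(w*xx).sum()/w.sum(),v+(w*yy).sum()/w.sum(); print(n,np.round(p,2),atz(cs[n],*p,.086))
E
```

```text
top [[  4  11  15  11 119]]
side [[  8  14  14  26 194]]
('top', 'side') -44.7 [0.5391 0.2432] 57.06
('top', 'side') -37.8 [0.539  0.2433] 57.8
('top', 'side') -23.1 [0.5391 0.2435] 59.13
('top', 'side') -13.5 [0.539  0.2435] 58.4
('top', 'side') -2.4 [0.5394 0.2433] 60.97
('top', 'side') 10.5 [0.5394 0.2436] 64.11
('top', 'side') 27.2 [0.539  0.2432] 60.4
('top', 'side') 32.0 [0.5391 0.2433] 59.44
('top', 'side') 45.2 [0.5393 0.2434] 57.15
('top',) -12.3 [0.5392 0.2443] 3.95
('top',) -10.4 [0.5392 0.2442] 3.81
('top',) -10.0 [0.5392 0.244 ] 3.77
('side',) -44.1 [0.5395 0.2426] 42.87
('side',) -43.4 [0.5395 0.2424] 42.9
('side',) -43.9 [0.5393 0.2422] 43.11
('side',) -45.2 [0.5393 0.2424] 42.77
('side',) 35.7 [0.5392 0.2424] 43.22
('side',) 32.3 [0.5394 0.2425] 43.56
('side',) 32.4 [0.5395 0.2424] 43.44
('side',) 44.4 [0.5396 0.2425] 42.53
top [286.73 218.3 ] [ 0.56406954 -0.08400133  0.086     ]
side [311.9  206.56] [ 0.56472049 -0.08580215  0.086     ]
```

View pics/c.png

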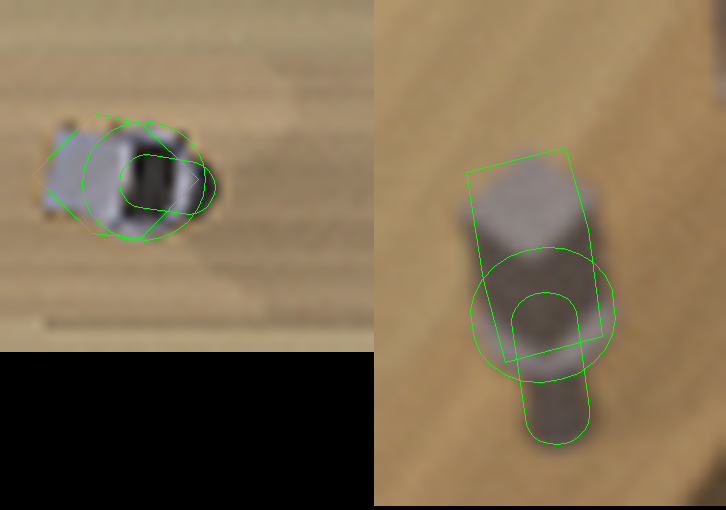

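Top view fits cleanly at (0.539, 0.2435) with yaw about -10°; the side view agrees to 2 mm in position, but its yaw fit is poor because shaded wood got mixed in. The hole is at about (0.564, -0.085).

```bash
cat > go.py <<'E'
import sys
from h import *
x,y,z,yaw=map(float,sys.argv[1:5]); o=bot.get_obs(); A=Rm(o['tcp_rot'])
B=R.from_euler('xyz',[-90,0,yaw],degrees=True).as_matrix()
print('shift',np.round(A.T@(np.array([x,y,z])-o['ee_pos'])*1e3,1),'rot',np.round(R.from_matrix(A.T@B).as_rotvec(),4))
print(o['time'],o['ee_pos'],o['tcp_rot'],o['wrist_force'],o['opening'])
E
python3 go.py .539 .2435 .16 -10
```

```text
shift [-565.7   71.3  591.3] rot [ 0.     -0.9985 -0.    ]
1.1 [ 0.21304381 -0.50705196  0.23127437] [-9.00031742e+01  9.33368848e-04 -6.72091509e+01] [0.59358892 0.58251472 0.11012258] 0.08518311847039563
```

```bash
python3 -m inch '[[[-566,71,591],[0,-0.9985,0],60],[[-566,71,591],[0,-0.9985,0],60],[[-566,71,591],[0,-0.9985,0],60],[[-566,71,591],[0,-0.9985,0],60],[[-566,71,591],[0,-0.9985,0],60],[[-566,71,591],[0,-0.9985,0],60],[[-566,71,591],[0,-0.9985,0],60],[[-566,71,591],[0,-0.9985,0],60],[[-566,71,591],[0,-0.9985,0],60],[[-566,71,591],[0,-0.9985,0],60],[[-566,71,591],[0,-0.9985,0],60],[[-566,71,591],[0,-0.9985,0],60],[[-566,71,591],[0,-0.9985,0],60],[[-566,71,591],[0,-0.9985,0],60],[[-566,71,591],[0,-0.9985,0],60],[[-566,71,591],[0,-0.9985,0],60],[[-566,71,591],[0,-0.9985,0],60],[[-566,71,591],[0,-0.9985,0],60],[[-566,71,591],[0,-0.9985,0],60],[[-566,71,591],[0,-0.9985,0],60]]' 40; python3 go.py .539 .2435 .081 -10
```

```text
time: 3.1
ee_pos: [0.5385, 0.2428, 0.1606]
tcp_rot: [-90.0, -0.0, -10.0]
wrist_force: [0.6, -0.9, -0.3]
opening: 0.0597
shift [ 0.4 79.6  0.8] rot [ 0.0001 -0.0007  0.0002]
3.1 [0.53846897 0.24281241 0.16062094] [-9.00032740e+01 -8.87453777e-03 -1.00395230e+01] [ 0.56092913 -0.93433842 -0.31253504] 0.05972876335635189
```

```bash
python3 -m inch '[[[0,25,1],[0,0,0],60],[[0,50,1],[0,0,0],60],[[0,70,1],[0,0,0],60],[[0,79,1],[0,0,0],60],[[0,79,1],[0,0,0],60],[[0,79,1],[0,0,0],20],[[0,79,1],[0,0,0],12],[[0,79,1],[0,0,0],10],[[0,79,1],[0,0,0],10],[[0,79,1],[0,0,0],10],[[0,79,1],[0,0,0],10],[[0,79,1],[0,0,0],10]]' 40
python3 - <<'E'
from h import *
ims=[]
for n,(l,t,w,h) in(('top',(120,190,100,90)),('side',(200,250,100,90))):
    c=bot.camera(n); ims.append(cv2.resize(np.ascontiguousarray(c['frame'][t:t+h,l:l+w,::-1]),None,fx=4,fy=4,interpolation=2))
cv2.imwrite('pics/d.png',np.hstack(ims)); print(bot.get_obs()['opening'],bot.get_obs()['wrist_force'])
E
```

```text
time: 4.3
ee_pos: [0.5391, 0.244, 0.0829]
tcp_rot: [-89.9, -0.1, -10.0]
wrist_force: [-1.6, -0.9, 6.4]
opening: 0.0173
0.017543159541493575 [-1.38256292 -0.2900416   6.86284127]
```

View pics/d.png

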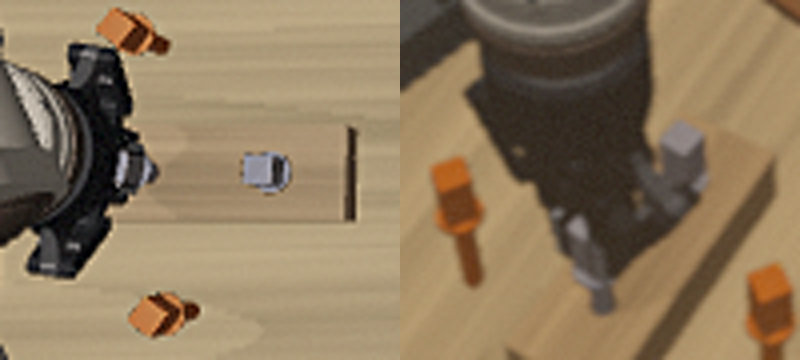

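```bash
python3 -m inch '[[[0,-10,0],[0,0,0],10],[[0,-25,0],[0,0,0],10],[[0,-50,0],[0,0,0],10],[[0,-80,0],[0,0,0],10],[[0,-110,0],[0,0,0],10],[[0,-120,0],[0,0,0],10],[[0,-120,0],[0,0,0],10],[[0,-120,0],[0,0,0],10]]'; python3 go.py .564 -.085 .203 -10
```

```text
time: 5.2
ee_pos: [0.5387, 0.2439, 0.2017]
tcp_rot: [-90.0, -0.0, -10.0]
wrist_force: [0.8, 0.7, -2.4]
opening: 0.0172
shift [  82.2   -1.3 -319.5] rot [-0.0001 -0.0005  0.0006]
5.2 [0.53870413 0.24390515 0.20171419] [-8.99917539e+01 -3.35428766e-02 -1.00311623e+01] [ 0.76504967  0.71677094 -2.37149529] 0.017191088266826183
```

```bash
python3 -m inch '[[[8,0,-30],[0,0,0],10],[[18,0,-70],[0,0,0],10],[[29,0,-110],[0,0,0],10],[[39,0,-150],[0,0,0],10],[[49,0,-190],[0,0,0],10],[[60,0,-230],[0,0,0],10],[[69,0,-270],[0,0,0],10],[[78,0,-300],[0,0,0],10],[[82,0,-315],[0,0,0],10],[[82,0,-319.5],[0,0,0],10],[[82,0,-319.5],[0,0,0],10],[[82,0,-319.5],[0,0,0],10]]'
python3 - <<'E'
from h import *
ims=[]
for n,(l,t,w,h) in(('top',(250,180,90,90)),('side',(270,130,90,100))):
    c=bot.camera(n); np.save(f'pics/{n}.npy',c['frame']);ims.append(cv2.resize(np.ascontiguousarray(c['frame'][t:t+h,l:l+w,::-1]),(450,500),interpolation=2)[:,:400])
    print(n,proj(c,[[.564,-.085,.13],[.564,-.085,.088]]))
cv2.imwrite('pics/e.png',np.hstack(ims)); print(bot.get_obs())
E
```

```text
time: 6.4
ee_pos: [0.5637, -0.0838, 0.2014]
tcp_rot: [-90.0, -0.0, -10.0]
wrist_force: [-0.0, 0.1, -2.0]
opening: 0.0171
top [[287.5978762  216.80032249]
 [287.16619747 218.25143554]]
side [[312.26966669 193.48082461]
 [312.02732023 206.26082168]]
{'time': 6.5, 'q': array([-8.45588806e+00,  7.18345833e+00,  9.18335075e+00,  9.19700282e+01,
        2.35463284e-02,  9.14827830e+01]), 'qd': array([-0.11914536, -0.08388426,  0.26302992,  0.00280132, -0.13524126,
       -0.15925761]), 'joint_efforts': array([-3.68468799e-01, -5.55305529e+01,  4.75627792e+01, -8.15692503e-03,
       -8.77335289e-03,  9.15356213e-03]), 'ee_pos': array([ 0.56380129, -0.08369854,  0.20168555]), 'tcp_rot': array([-8.99756888e+01, -2.92449313e-02, -9.93867111e+00]), 'wrist_force': array([ 0.37663822, -0.37055266, -1.40446524]), 'torque': array([-0.02411713,  0.03083046,  0.01706806]), 'opening': 0.01730953802344752}
```

View pics/e.png

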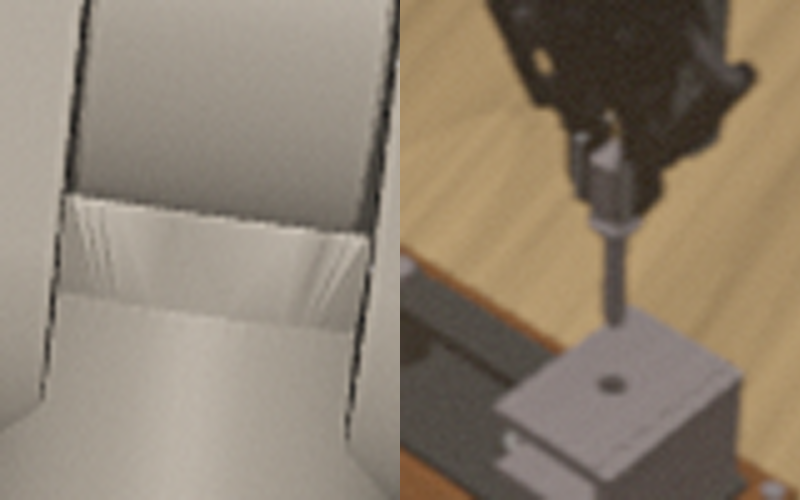

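The side view shows the tip at (313,195), directly above the hole at (312.6,206.8). The pin is upright, so I'm lowering it carefully.

```bash
python3 -m inch '[[[1.1,10,-0.6],[0,0,0],10],[[1.1,22,-0.6],[0,0,0],10],[[1.1,32,-0.6],[0,0,0],10],[[1.1,37,-0.6],[0,0,0],10],[[1.1,39,-0.6],[0,0,0],10],[[1.1,40,-0.6],[0,0,0],10],[[1.1,40.5,-0.6],[0,0,0],10],[[1.1,41,-0.6],[0,0,0],10],[[1.1,41,-0.6],[0,0,0],10]]'; python3 go.py .5648 -.0845 .155 -10
```

```text
time: 7.4
ee_pos: [0.5649, -0.0845, 0.161]
tcp_rot: [-90.0, -0.1, -9.9]
wrist_force: [0.0, 0.1, -0.9]
opening: 0.0173
shift [-0.1  6.   0. ] rot [-0.0004  0.0009  0.001 ]
7.4 [ 0.56493772 -0.08454186  0.16097309] [-8.99747042e+01 -5.74674212e-02 -9.94608420e+00] [ 0.02506943  0.06133961 -0.88141877] 0.017299933090974877
```

```bash
python3 -m inch '[[[0,0.5,0],[0,0,0],10],[[0,1,0],[0,0,0],10],[[0,1.5,0],[0,0,0],10],[[0,1.5,0],[0,0,0],10]]';python3 -m inch '[[[0,0.5,0],[0,0,0],10],[[0,1,0],[0,0,0],10],[[0,1.5,0],[0,0,0],10],[[0,1.5,0],[0,0,0],10]]'
```

```text
time: 7.8
ee_pos: [0.5649, -0.0845, 0.1593]
tcp_rot: [-90.0, -0.0, -9.9]
wrist_force: [-0.5, -0.4, -1.9]
opening: 0.0169
time: 8.2
ee_pos: [0.5649, -0.0845, 0.1577]
tcp_rot: [-90.0, -0.0, -9.9]
wrist_force: [0.1, 0.4, -1.3]
opening: 0.0173
```

```bash
python3 -m inch '[[[0,0.7,0],[0,0,0],10],[[0,1.4,0],[0,0,0],10],[[0,2,0],[0,0,0],10],[[0,2,0],[0,0,0],10]]';python3 -m inch '[[[0,0.7,0],[0,0,0],10],[[0,1.4,0],[0,0,0],10],[[0,2,0],[0,0,0],10],[[0,2,0],[0,0,0],10]]';python3 -m inch '[[[0,0.7,0],[0,0,0],10],[[0,1.4,0],[0,0,0],10],[[0,2,0],[0,0,0],10],[[0,2,0],[0,0,0],10]]'
```

```text
time: 8.6
ee_pos: [0.5648, -0.0845, 0.1556]
tcp_rot: [-90.0, -0.0, -9.9]
wrist_force: [1.0, 0.7, -2.7]
opening: 0.0172
time: 9.0
ee_pos: [0.5648, -0.0845, 0.1535]
tcp_rot: [-90.0, -0.0, -9.9]
wrist_force: [-0.6, 0.2, -1.4]
opening: 0.0173
time: 9.4
ee_pos: [0.5647, -0.0845, 0.1514]
tcp_rot: [-90.0, -0.0, -9.9]
wrist_force: [0.1, 0.1, -1.4]
opening: 0.0174
```

Tip is about 9 mm into the upper ear, with no contact. Next is the eye, at TCP z of about 0.141.

```bash
python3 -m inch '[[[0,1,0],[0,0,0],10],[[0,2,0],[0,0,0],10],[[0,3,0],[0,0,0],10],[[0,4,0],[0,0,0],10],[[0,5,0],[0,0,0],10],[[0,6,0],[0,0,0],10],[[0,7,0],[0,0,0],10],[[0,8,0],[0,0,0],10],[[0,8,0],[0,0,0],10]]';python3 -m inch '[[[0,0.7,0],[0,0,0],10],[[0,1.4,0],[0,0,0],10],[[0,2,0],[0,0,0],10],[[0,2,0],[0,0,0],10]]';python3 -m inch '[[[0,0.7,0],[0,0,0],10],[[0,1.4,0],[0,0,0],10],[[0,2,0],[0,0,0],10],[[0,2,0],[0,0,0],10]]'
```

```text
time: 10.3
ee_pos: [0.5647, -0.0845, 0.1432]
tcp_rot: [-90.0, -0.0, -9.9]
wrist_force: [-0.2, 0.1, -2.9]
opening: 0.0175
time: 10.7
ee_pos: [0.5646, -0.0845, 0.1411]
tcp_rot: [-90.0, 0.0, -9.9]
wrist_force: [0.4, -0.0, -1.6]
opening: 0.0173
time: 11.1
ee_pos: [0.5646, -0.0845, 0.139]
tcp_rot: [-90.0, 0.0, -9.9]
wrist_force: [0.9, -0.4, -1.2]
opening: 0.0171
```

```bash
for i in 1 2 3; do :; done; python3 -m inch '[[[0,0.7,0],[0,0,0],10],[[0,1.4,0],[0,0,0],10],[[0,2,0],[0,0,0],10],[[0,2,0],[0,0,0],10]]';python3 -m inch '[[[0,0.7,0],[0,0,0],10],[[0,1.4,0],[0,0,0],10],[[0,2,0],[0,0,0],10],[[0,2,0],[0,0,0],10]]'; python3 -m inch '[[[0,0.7,0],[0,0,0],10],[[0,1.4,0],[0,0,0],10],[[0,2,0],[0,0,0],10],[[0,2,0],[0,0,0],10]]'
```

```text
time: 11.5
ee_pos: [0.5646, -0.0844, 0.1369]
tcp_rot: [-90.0, 0.0, -9.9]
wrist_force: [-0.8, 1.5, -2.2]
opening: 0.0172
time: 11.9
ee_pos: [0.5645, -0.0843, 0.1348]
tcp_rot: [-90.0, 0.0, -9.9]
wrist_force: [-0.9, 1.2, -1.5]
opening: 0.0172
time: 12.3
ee_pos: [0.5645, -0.0842, 0.1327]
tcp_rot: [-90.0, 0.0, -9.9]
wrist_force: [-0.4, 1.5, -2.3]
opening: 0.0175
```

The tip is in the eye, with only about 1.5 N of side force. Continuing to the lower ear, at TCP z of about 0.121.

```bash
python3 -m inch '[[[0,1,0],[0,0,0],10],[[0,2,0],[0,0,0],10],[[0,3,0],[0,0,0],10],[[0,4,0],[0,0,0],10],[[0,5,0],[0,0,0],10],[[0,6,0],[0,0,0],10],[[0,7,0],[0,0,0],10],[[0,8,0],[0,0,0],10],[[0,8,0],[0,0,0],10]]';python3 -m inch '[[[0,0.7,0],[0,0,0],10],[[0,1.4,0],[0,0,0],10],[[0,2,0],[0,0,0],10],[[0,2,0],[0,0,0],10]]';python3 -m inch '[[[0,0.7,0],[0,0,0],10],[[0,1.4,0],[0,0,0],10],[[0,2,0],[0,0,0],10],[[0,2,0],[0,0,0],10]]';python3 -m inch '[[[0,0.7,0],[0,0,0],10],[[0,1.4,0],[0,0,0],10],[[0,2,0],[0,0,0],10],[[0,2,0],[0,0,0],10]]'
```

```text
time: 13.2
ee_pos: [0.5645, -0.0842, 0.1244]
tcp_rot: [-90.0, 0.1, -9.9]
wrist_force: [-0.4, 1.7, -2.1]
opening: 0.0173
time: 13.6
ee_pos: [0.5645, -0.0842, 0.1224]
tcp_rot: [-89.9, 0.0, -9.9]
wrist_force: [-0.4, 1.6, -2.1]
opening: 0.0173
time: 14.0
ee_pos: [0.5645, -0.0842, 0.1202]
tcp_rot: [-90.0, 0.1, -9.9]
wrist_force: [0.0, 2.1, -2.0]
opening: 0.0178
time: 14.4
ee_pos: [0.5644, -0.0842, 0.1181]
tcp_rot: [-90.0, 0.1, -9.9]
wrist_force: [-0.5, 2.0, -1.8]
opening: 0.0172
```

```bash
python3 -m inch '[[[0,0.7,0],[0,0,0],10],[[0,1.4,0],[0,0,0],10],[[0,2,0],[0,0,0],10],[[0,2,0],[0,0,0],10]]';python3 -m inch '[[[0,0.7,0],[0,0,0],10],[[0,1.4,0],[0,0,0],10],[[0,2,0],[0,0,0],10],[[0,2,0],[0,0,0],10]]';python3 -m inch '[[[0,1,0],[0,0,0],10],[[0,2,0],[0,0,0],10],[[0,3,0],[0,0,0],10],[[0,4,0],[0,0,0],10],[[0,5,0],[0,0,0],10],[[0,6,0],[0,0,0],10],[[0,7,0],[0,0,0],10],[[0,8,0],[0,0,0],10],[[0,9,0],[0,0,0],10],[[0,10,0],[0,0,0],10],[[0,10,0],[0,0,0],10]]'
```

```text
time: 14.8
ee_pos: [0.5644, -0.0842, 0.116]
tcp_rot: [-90.0, 0.1, -9.9]
wrist_force: [0.4, 2.1, -2.4]
opening: 0.0172
time: 15.2
ee_pos: [0.5644, -0.0842, 0.1139]
tcp_rot: [-90.0, 0.1, -9.9]
wrist_force: [0.1, 1.9, -1.9]
opening: 0.0171
time: 16.3
ee_pos: [0.5644, -0.0842, 0.1037]
tcp_rot: [-89.9, 0.1, -9.9]
wrist_force: [0.2, 1.3, -3.3]
opening: 0.0173
```

```bash
python3 -m inch '[[[0,1,0],[0,0,0],10],[[0,2,0],[0,0,0],10],[[0,3,0],[0,0,0],10],[[0,3.5,0],[0,0,0],10],[[0,3.5,0],[0,0,0],10]]';python3 -m inch '[[[0,0.5,0],[0,0,0],10],[[0,1,0],[0,0,0],10],[[0,1,0],[0,0,0],10]]';python3 -m inch '[[[0,0.5,0],[0,0,0],10],[[0,1,0],[0,0,0],10],[[0,1,0],[0,0,0],10]]'
```

```text
time: 16.8
ee_pos: [0.5643, -0.0842, 0.1]
tcp_rot: [-89.9, 0.1, -9.9]
wrist_force: [0.6, 2.0, -2.7]
opening: 0.0172
time: 17.1
ee_pos: [0.5643, -0.0841, 0.099]
tcp_rot: [-89.9, 0.1, -9.9]
wrist_force: [0.4, 2.6, -0.5]
opening: 0.0174
time: 17.4
ee_pos: [0.5644, -0.0842, 0.099]
tcp_rot: [-89.9, 0.0, -9.9]
wrist_force: [-3.3, 2.8, 6.3]
opening: 0.0173
```

Contact came at TCP z = 0.099, exactly where the collar should seat. Releasing and rising.

```bash
python3 -m inch '[[[0,0,0],[0,0,0],22],[[0,0,0],[0,0,0],30],[[0,0,0],[0,0,0],45],[[0,0,0],[0,0,0],55],[[0,0,0],[0,0,0],55],[[0,0,0],[0,0,0],55],[[0,-8,0],[0,0,0],55],[[0,-25,0],[0,0,0],55],[[0,-60,0],[0,0,0],55],[[0,-100,0],[0,0,0],55],[[0,-140,0],[0,0,0],55],[[0,-140,-40],[0,0,0],55],[[0,-140,-80],[0,0,0],55],[[0,-140,-120],[0,0,0],55],[[0,-140,-160],[0,0,0],55],[[0,-140,-180],[0,0,0],55],[[0,-140,-180],[0,0,0],55],[[0,-140,-180],[0,0,0],55]]'
python3 - <<'E'
from h import *
ims=[]
for n,(l,t,w,h) in(('top',(240,170,90,90)),('side',(270,130,90,100))):
    c=bot.camera(n);ims.append(cv2.resize(np.ascontiguousarray(c['frame'][t:t+h,l:l+w,::-1]),(450,500),interpolation=2)[:,:400])
    print(n,proj(c,[[.5644,-.0842,.126],[.5644,-.0842,.088]])-[l,t])
cv2.imwrite('pics/f.png',np.hstack(ims))
E
```

```text
time: 19.2
ee_pos: [0.5333, -0.2616, 0.2392]
tcp_rot: [-89.9, 0.0, -10.0]
wrist_force: [0.1, 1.0, -0.2]
opening: 0.0549
top [[47.20722209 46.78052174]
 [46.83162253 48.09415092]]
side [[41.94308123 64.87593538]
 [41.7312619  76.41023466]]
```

View pics/f.png

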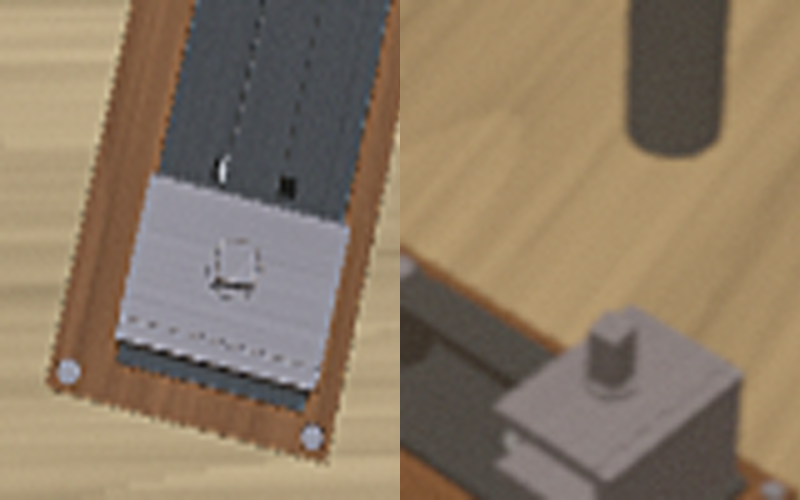

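Both views show the pin seated upright with its collar flat on the upper ear: head at crop pixel (238,262) in top and (612,345) in side. The gripper is clear of it.

```bash
python3 -c "
from workcell import bot
print(bot.job_done())"
```

```text
the job is handed in; nothing more can be done
None
```

The long pin is through the upper ear, the eye and the lower ear, with its collar down on the upper ear. I let go of it and handed the job in at about 19 s of the 72 s allowed.

- **Insertion:** I located the hole in both camera views and lowered the pin in small steps. It entered at the first try, so no search was needed. The highest forces I read were about 3 N sideways and 6 N downward, the latter as the collar seated. I only read forces at the end of each move.
- **Final checks:** The collar stopped the pin at TCP height 0.099 m, as predicted from the pin's length. The last pictures show it upright with the collar flat on the ear and the gripper well clear. I judged upright and flat by eye.
- **Other objects:** Nothing I read suggested contact with the short pin, can, tray, wrench or orange look-alikes, but I took no final picture of them all.
- **Disagreements:**
  - The side view's fit of the pin's rotation was unusable and one detector result landed on an orange look-alike, so I took the rotation from the top view.
  - The two cameras' hole positions differed by about 2 mm. I aimed between them.

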